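Snap the lid onto the tea tin

TASK

Close the open green tea tin: lay the green lid, knob up, on the tin's four spring clips, press it slowly down until it snaps under all four clips and sits level on the seal, then stop pushing (do not lean on it) and let go. Leave the red lid where it lies.

Things in the scene. Friction and masses are not known exactly. Their poses are not given: they have to be found in the camera images.
- lid_green: loose green plastic lid, 80 g: a round disc 120 mm across and 6 mm thick with an upright round knob in the middle, 30 mm across and 40 mm tall (knob top 46 mm above the underside). It lies flat on the bench, knob up. Origin: centre of the underside; z points up along the knob. Grasp it by the knob, or press on the knob's top
- tin: fixed open green tea tin, 120 mm across, yellow band, on a 150 mm square steel plate. Origin: on the bench, z up. Round its rim 4 sprung steel clips, 26 mm wide: inward nose 56 mm from the axis, 80 to 82 mm above the bench; over it a guide flares out at 62 degrees, to 71 mm from the axis at 111 mm height, so a lid within 10 mm of centre is guided in and rests on the clips
- tin_seat (a point): centre of the tin's rubber seal, 72 mm above the bench: the lid's origin comes here when home. z up; x and y point to the four clips. Pressing the lid meets a peak of 6 to 10 N with its underside about 10 mm above the seal, then it snaps under the noses. The seal then gives 4 mm, 5 N per mm, and is hard below; over 50 N on the tin spoils it
- lid_red: loose red plastic lid, not for this tin: disc 100 mm across, 6 mm thick, with the same 30 mm by 40 mm knob. Origin: centre of the underside, z up. To be left alone
There are look-alikes about, which are no part of the job. What is shaped like the tin but orange or pink is not meant.

How it is judged:
By the outcome, as a careful person would: the job done as asked, in the order asked, and still so for the second after the job is handed in, with the robot touching nothing.
It also fails if it takes over 40 s, if anything falls off the work surface, if the arm or the gripper's body presses on something with over 40 N, if the wrist force passes 120 N, or if a joint passes its speed limit or range.

ROBOT

A 6-joint arm with a two-finger parallel gripper is mounted at the origin on the work surface. World frame = base frame: x ahead of the robot, y to its left, z up, the work surface at z = 0. Lengths are in m, angles in rad, forces in N, time in s.
With the tool pointing down it reaches from about 0.325 to 0.775 m from the base axis. Payload 5.5 kg.
Tool frame: the origin (TCP) lies between the finger pads; the fingertips stand 8 mm ahead of it and the grasp point (between the pads) lies 11 mm behind it (tcp_to_tips is the distance from the TCP to the fingertips, in m); z points along the fingers, y is the direction in which the jaws open and shut (so a half turn about z gives the same grasp; the last joint's range is limited). The gripper opens to 88 mm and grips with 3 to 60 N. Pads are 20 mm wide; open, the fingers measure 115 mm over their backs; the gripper's body (75 mm by 178 mm) begins 61 mm behind the grasp point.
Start: joints at [1.25, 0.091, 1.231, -0, 1.82, -0.057], TCP at [0.156, 0.579, 0.231] pointing down, gripper open.
Joint ranges: [-2.87, 2.87], [-0.86, 2.18], [0.17, 2.46], [-1.51, 4.65], [0.06, 2.69], [-2.65, 2.65]. Speed limits (rad/s): [2.57, 2.57, 3.01, 3.14, 3.14, 3.14].

INTERFACE

Orientations are given as a unit quaternion [w, x, y, z].
In Python, from bench import * gives the robot as it stands. Calls block until the motion is done:
- move_to(position, orientation): joint-space move of the TCP to a pose.
- move_l(position, speed=0.15, orientation=None): straight line of the TCP; orientation=None keeps the orientation; speed is the mean speed in m/s.
- movej(angles): joint-space move.
- gripper_open() and close(): open the fingers fully, or close them until they stop; the grip force is fixed at half the most.
- hold(seconds).
- inverse_kinematics(position, orientation): joint angles nearest the present ones, or None.
- state(): the state.
- get_image(name): name is "side" or "top" or "wrist"; returns a dict with "frame" (384x512x3 uint8, blue, green, red), "depth" (384x512 float32, m along the optical axis (not along the pixel's ray), 0 where there is no reading), "camera_matrix" (3x3 intrinsics, pixels), "k1" (the pictures are not rectified: a ray, as slopes to the right and down, at radius r is drawn at 1 + k1 r^2 times it, then the intrinsics apply), "view" (4x4, takes a point from world to camera coordinates). Camera axes: x right, y up, looking along -z (the intrinsics and any distortion apply to the point x, -y, -z); pixel columns grow to the right and rows downward; lengths in m; the calibration is good to about 2 mm. A picture is of the moment at which its call begins.
A pose or a line that the arm cannot do raises IKError and nothing moves.
- job_done(): hands the job in, once; it reports no verdict.
The state is a dict: "time": time; "joint_pos": joint angles; "dq": joint speeds; "joint_torque": joint torques, N m; "ee_pos": TCP position; "ee_rot": TCP orientation; "ft_force": force on the tool from outside, world axes, zero at the start; "moment": the same for the moment, N m; "finger_gap": finger opening in m.
Only numpy, scipy, OpenCV 4.12 (cv2) and the standard library are available. Lean on these libraries where they do the work, as an engineer would, in place of code of your own. Each camera call takes 0.05 s, during which the arm holds its last target. There are 200 camera calls.

## Working session

There is one attempt and no reset: what is moved stays moved. The work goes in short steps, each a Python script; the robot and the scene stay as the last script left them, time stands still between calls to the robot, and variables do not carry over. Pictures are saved under pics/ and viewed, about 8 in all and at most 12, crops included, and the job is handed in when it is done.

```bash
mkdir -p pics; ls; cat > h.py <<'E'
from bench import *
import numpy as np, cv2
def pts(im):
    d=im["depth"].astype(float); K=im["camera_matrix"]; k1=im["k1"]
    v,u=np.mgrid[0:d.shape[0],0:d.shape[1]].astype(np.float32)
    s=cv2.undistortPoints(np.stack([u.ravel(),v.ravel()],1).reshape(-1,1,2),np.array(K,float),np.array([k1,0,0,0],float)).reshape(d.shape+(2,))
    c=np.stack([s[...,0]*d,-s[...,1]*d,-d,np.ones_like(d)],-1)
    w=c@np.linalg.inv(np.array(im["view"])).T
    w=w[...,:3]; w[d<=0]=np.nan
    return w
E
python3 - <<'E'
from h import *
s=state(); print(s["time"],s["ee_pos"],s["ee_rot"],s["finger_gap"],s["ft_force"])
a=get_image("top");b=get_image("side")
import pickle;pickle.dump((a,b),open("im0.pkl","wb"))
for n,i in(("top",a),("side",b)):
    cv2.imwrite(f"pics/{n}0.png",i["frame"]); print(n,i["k1"],i["camera_matrix"],np.round(i["view"],3))
E
```

```text
pics
0.0 [0.15637816 0.57897448 0.22953551] [-1.65682708e-04  1.31542379e-01  9.91310098e-01 -9.29825260e-04] 0.08793990701488215 [ 0.38342671 -0.47881728  0.21130874]
top -0.06208160897280737 [[356.31367234   0.         258.83023066]
 [  0.         356.31367234 193.0580898 ]
 [  0.           0.           1.        ]] [[ 0.018 -1.    -0.017  0.114]
 [ 0.994  0.016  0.108 -0.398]
 [-0.108 -0.019  0.994 -0.902]
 [ 0.     0.     0.     1.   ]]
side -0.10750335737210749 [[476.24258627   0.         255.69783486]
 [  0.         476.24258627 186.54871687]
 [  0.           0.           1.        ]] [[ 0.781 -0.625  0.003 -0.261]
 [ 0.386  0.486  0.785 -0.268]
 [-0.491 -0.612  0.62  -1.089]
 [ 0.     0.     0.     1.   ]]
```

View pics/top0.png

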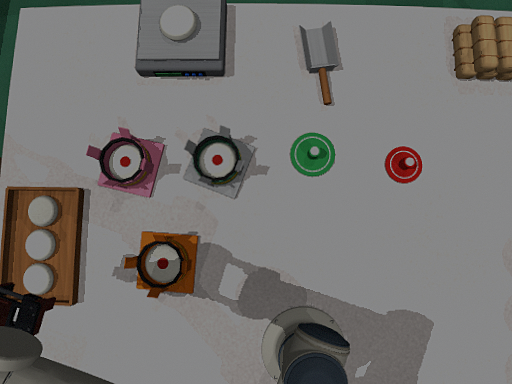

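View pics/side0.png

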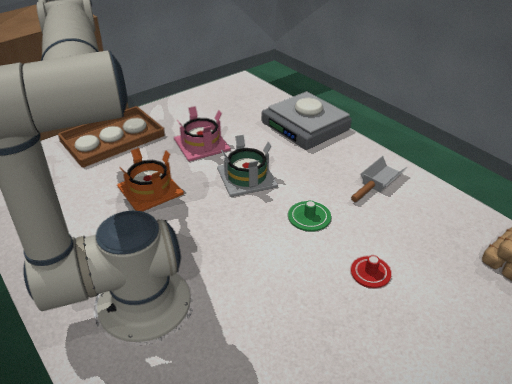

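The top picture shows the green tin at about (217,160), the green lid at (313,154), the red lid at (404,164), and pink and orange decoys. The side view agrees. Next I measure these by depth.

```bash
cat > m.py <<'E'
from h import *
from scipy.optimize import least_squares
def circ(p):
    p=np.asarray(p); r=least_squares(lambda q:np.hypot(p[:,0]-q[0],p[:,1]-q[1])-q[2],[*p[:,:2].mean(0),.05],loss="soft_l1",f_scale=.002); return r.x,np.abs(r.fun).mean()
def box(im,u0,u1,v0,v1):
    w=pts(im)[v0:v1,u0:u1]; hsv=cv2.cvtColor(im["frame"],cv2.COLOR_BGR2HSV)[v0:v1,u0:u1]
    return w,hsv
E
python3 - <<'E'
from m import *
import pickle
a,b=pickle.load(open("im0.pkl","rb"))
for n,im,bx in(("top",a,(285,345,125,180)),("side",b,(280,340,190,240))):
    w,h=box(im,*bx); g=(h[...,0]>45)&(h[...,0]<85)&(h[...,1]>120)
    z=w[...,2]
    disc=g&(z<.02); kn=(z>.038)&(z<.056)
    m=disc.astype(np.uint8); c,_=cv2.findContours(m,cv2.RETR_EXTERNAL,cv2.CHAIN_APPROX_NONE)
    c=max(c,key=cv2.contourArea)[:,0]
    print(n,"disc z",np.nanmedian(z[disc]),"fit",circ([w[y,x] for x,y in c]),"knob",kn.sum(),np.nanmedian(w[kn],0), np.nanmax(z))
for n,im,bx in(("top",a,(180,262,122,202)),("side",b,(210,285,130,195))):
    w,h=box(im,*bx); z=w[...,2]
    print(n,np.histogram(z[np.isfinite(z)],bins=np.arange(-.01,.13,.01)))
    g=(h[...,0]>45)&(h[...,0]<95)&(h[...,1]>90); print("green n,z",g.sum(),np.nanpercentile(z[g],[5,50,95]))
    for lo,hi in((.066,.078),(.085,.12)):
        k=(z>lo)&(z<hi); print(lo,k.sum(),circ(w[k]))
    k=(z>.09)&(z<.12); n_,lab=cv2.connectedComponents(k.astype(np.uint8))
    for i in range(1,n_):
        if (lab==i).sum()>3: print((lab==i).sum(),w[lab==i].mean(0))
    # plate
    r=(z>-.003)&(z<.02)
    pass
im=a; w,h=box(im,180,262,122,202)
cv2.imwrite("pics/tin.png",np.hstack([cv2.resize(a["frame"][122:202,180:262],(400,390),interpolation=2),cv2.resize(b["frame"][130:195,210:285],(400,390),interpolation=2)]))
E
```

```text
top disc z 0.006531837965606746 fit (array([ 0.50518014, -0.01945724,  0.05781204]), np.float64(0.0005975813133582222)) knob 114 [ 0.5039964  -0.01841542  0.04608843] 0.05093095360397504
side disc z 0.008031244148259509 fit (array([ 0.5068755 , -0.02184517,  0.04059937]), np.float64(0.007242724002875862)) knob 90 [ 0.5027888  -0.02357334  0.04651793] 0.05163295457004191
top (array([1575, 1820, 1007,   71,  117, 1014,   36,  156,  382,   78,  117,
        129,   36,    0]), array([-0.01,  0.  ,  0.01,  0.02,  0.03,  0.04,  0.05,  0.06,  0.07,
        0.08,  0.09,  0.1 ,  0.11,  0.12,  0.13]))
green n,z 245 [0.01681211 0.04290532 0.07292845]
0.066 491 (array([0.47626115, 0.22978988, 0.0539466 ]), np.float64(0.0025936940773448173))
0.085 327 (array([0.47606796, 0.22873242, 0.06583679]), np.float64(0.004014290089678642))
84 [0.53914677 0.20729786 0.10120052]
89 [0.49988508 0.29038831 0.10149365]
51 [0.45278604 0.16742191 0.10253426]
58 [0.4136546  0.25329985 0.1025292 ]
side (array([ 394, 2002,  705,  153,  176,  372,  255,  219,  303,   94,   71,
         76,   30,    0]), array([-0.01,  0.  ,  0.01,  0.02,  0.03,  0.04,  0.05,  0.06,  0.07,
        0.08,  0.09,  0.1 ,  0.11,  0.12,  0.13]))
green n,z 470 [0.01946419 0.05041625 0.0675704 ]
0.066 390 (array([0.47729057, 0.22531205, 0.05587569]), np.float64(0.013828815311824233))
0.085 219 (array([0.47742038, 0.22661409, 0.06625847]), np.float64(0.003945251007900264))
71 [0.50158334 0.2890875  0.10173773]
46 [0.54015381 0.2035459  0.10164404]
19 [0.41375094 0.24617565 0.10405582]
40 [0.45367182 0.1629607  0.10329875]
```

View pics/tin.png

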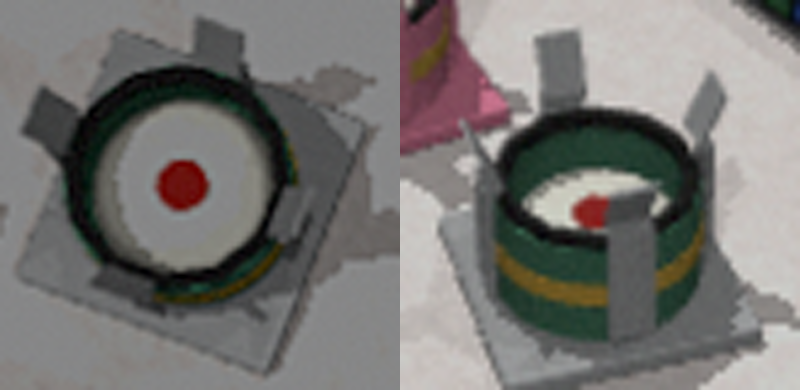

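Both views agree: lid (0.504,-0.020) with knob top at 46 mm, and tin axis (0.4765,0.228) with clips at -19° and 70° (mod 180). The crop confirms a green tin with a yellow band and four clips. I'll grasp with the jaws 45° off the clips.

```bash
cat >> m.py <<'E'
from scipy.spatial.transform import Rotation as R
def down(deg):
    f=np.deg2rad(deg); y=np.array([np.cos(f),np.sin(f),0]); z=np.array([0,0,-1.])
    q=R.from_matrix(np.stack([np.cross(y,z),y,z],1)).as_quat(); return [q[3],*q[:3]]
E
python3 - <<'E'
from m import *
L=[.5042,-.0200]; T=[.4765,.228]
for d in (26,116,-154,-64):
    print(d,inverse_kinematics([*L,.022],down(d)),inverse_kinematics([*T,.094],down(d)))
d=min((26,116,-154,-64),key=lambda d:(lambda q:9 if q is None else abs(q[5]))(inverse_kinematics([*T,.094],down(d))))
print("use",d)
move_to([*L,.10],down(d)); move_l([*L,.022],.1)
close(); s=state(); print(s["time"],s["finger_gap"],s["ee_pos"],s["ft_force"])
move_l([*L,.20],.15); hold(.3); s=state(); print(s["time"],s["finger_gap"],s["ft_force"],s["moment"])
move_to([*T,.20],down(d)); s=state(); print(s["time"],s["ee_pos"],s["finger_gap"])
a=get_image("top");b=get_image("side")
cv2.imwrite("pics/c1.png",np.hstack([cv2.resize(a["frame"][80:240,120:320],(400,320)),cv2.resize(b["frame"][60:220,170:370],(400,320))]))
E
```

```text
26 [-1.07077673e-01 -1.04938315e-01  1.79821107e+00 -4.44089210e-16
  1.44831990e+00 -5.60863279e-01] [ 3.81881829e-01 -8.60052041e-02  1.64996365e+00 -4.44089210e-16
  1.57763421e+00 -7.19037763e-02]
116 [-1.07077673e-01 -1.04938315e-01  1.79821107e+00 -4.44089210e-16
  1.44831990e+00 -2.13165961e+00] [ 3.81881829e-01 -8.60052041e-02  1.64996365e+00 -4.44089210e-16
  1.57763421e+00 -1.64270010e+00]
-154 [-1.07077673e-01 -1.04938315e-01  1.79821107e+00 -4.44089210e-16
  1.44831990e+00  2.58072937e+00] None
-64 [-1.07077673e-01 -1.04938315e-01  1.79821107e+00 -4.44089210e-16
  1.44831990e+00  1.00993305e+00] [ 3.81881829e-01 -8.60052041e-02  1.64996365e+00 -4.44089210e-16
  1.57763421e+00  1.49889255e+00]
use 26
4.4583 0.02960493561072947 [ 0.50417556 -0.01998222  0.02196068] [-0.74312527 -0.0747166  -0.77591727]
6.0917 0.02943136542799069 [ 0.17008748  1.32156    -1.33580426] [-0.07099977  0.03479125  0.02740271]
7.075 [0.47680998 0.22717874 0.20000095] 0.02980431336760228
```

View pics/c1.png

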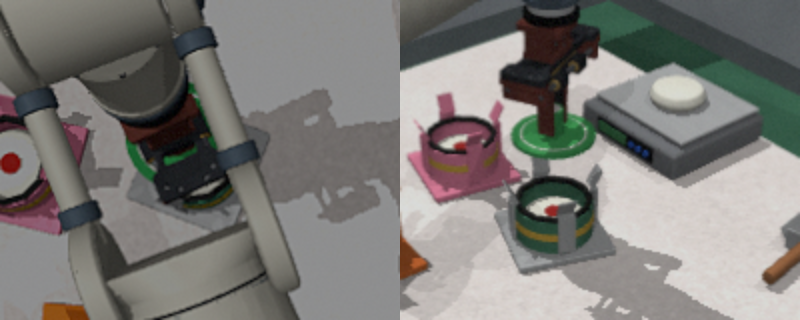

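The lid is held level above the green tin. Next I descend slowly, monitoring force.

```bash
python3 - <<'E'
from m import *
T=np.array([.4765,.228])
move_l([*T,.138],.12); hold(.2)
f0=np.mean([state()["ft_force"] for _ in range(3)],0); print("base",f0)
z=.138; snapped=False; pk=0
while z>.0925:
    z-=.001 if z<.118 else .003
    move_l([*T,z],.012 if z<.118 else .03)
    s=state(); f=s["ft_force"]-f0; h=s["ee_pos"][2]-.022
    print(round(s["time"],2),"under",round(h*1e3,1),"F",np.round(f,1),"xy",np.round((s["ee_pos"][:2]-T)*1e3,1),"gap",round(s["finger_gap"]*1e3,1))
    pk=max(pk,f[2])
    if abs(f).max()>18: print("stop");break
    if h<.0775 and f[2]>4: print("seal");break
E
```

```text
base [-0.27400391 -0.00212129 -1.30442257]
8.29 under 112.9 F [0.3 0.1 0.6] xy [-0.1  0. ] gap 29.7
8.54 under 109.6 F [ 0.4 -0.1  1.6] xy [-0.2 -0.1] gap 29.5
8.79 under 106.7 F [ 0.2 -0.4  0.8] xy [-0.1 -0. ] gap 29.3
9.04 under 103.7 F [0.4 0.4 0.5] xy [-0.1 -0. ] gap 29.6
9.29 under 100.7 F [-0.1  0.1  0.8] xy [-0.1 -0.1] gap 29.6
9.54 under 97.7 F [0.1 0.3 0.7] xy [-0.1 -0. ] gap 29.7
9.94 under 94.9 F [ 1.2 -0.4  1. ] xy [-0. -0.] gap 29.4
10.19 under 93.9 F [ 0.3 -0.4  0.6] xy [-0. -0.] gap 29.7
10.44 under 92.9 F [0.6 0.8 1. ] xy [-0. -0.] gap 29.5
10.69 under 91.9 F [-0.1  0.7  0.7] xy [-0. -0.] gap 29.7
10.94 under 91.0 F [ 1.2  0.1 -0. ] xy [0. 0.] gap 29.4
11.19 under 90.1 F [0.5 0.5 0.8] xy [0.1 0.1] gap 29.4
11.44 under 89.3 F [-0.1  1.7  2.5] xy [0.1 0.1] gap 29.8
11.69 under 88.5 F [1.1 1.4 4.8] xy [0.3 0.1] gap 29.1
11.94 under 87.6 F [1.  1.8 6.6] xy [0.3 0.1] gap 29.5
12.19 under 86.8 F [0.7 1.5 7. ] xy [0.4 0.1] gap 29.4
12.44 under 86.0 F [ 0.8 -0.2  7.4] xy [0.5 0.1] gap 29.6
12.69 under 85.3 F [1.  0.2 8.9] xy [0.6 0.1] gap 29.4
12.94 under 84.5 F [ 0.8  1.  10.1] xy [0.7 0.2] gap 29.4
13.19 under 83.7 F [ 0.9  0.6 10.5] xy [0.8 0.2] gap 29.1
13.44 under 83.0 F [-0.2  0.9 11.7] xy [0.9 0.3] gap 29.9
13.69 under 80.4 F [1.3 1.4 5.1] xy [0.3 0. ] gap 29.5
13.94 under 78.7 F [2.3 0.4 5. ] xy [-0.  -0.1] gap 29.6
14.19 under 77.6 F [1.7 0.2 3.5] xy [-0.1 -0.1] gap 29.6
14.44 under 75.9 F [0.8 1.1 1.7] xy [-0.5 -0.2] gap 29.1
14.69 under 75.4 F [0.1 0.  1.8] xy [-0.4 -0.2] gap 29.1
14.94 under 75.0 F [ 0.2 -0.4  1.4] xy [-0.1 -0. ] gap 29.5
15.19 under 74.2 F [-0.7  0.3  4. ] xy [0.1 0.1] gap 29.3
seal
```

It has snapped past the peak. I continue a little further to confirm it is the seal that carries the load.

```bash
python3 - <<'E'
from m import *
T=np.array([.4765,.228]); f0=np.array([-.27,0,-1.30+.8])
z=state()["ee_pos"][2]
for i in range(12):
    z-=.0006; move_l([*T,z],.006); hold(.1)
    s=state(); f=np.mean([s["ft_force"]-f0],0); h=s["ee_pos"][2]-.022
    print(round(s["time"],2),"cmd",round(z*1e3-22,1),"under",round(h*1e3,2),"F",np.round(f,1),"M",np.round(s["moment"],2))
    if f[2]>11: break
b=get_image("side"); cv2.imwrite("pics/s2.png",cv2.resize(b["frame"][100:220,170:330],(800,600),interpolation=2))
w=get_image("wrist"); cv2.imwrite("pics/w2.png",w["frame"])
E
```

```text
15.54 cmd 73.6 under 73.41 F [-0.3 -0.8 -1.6] M [-0.1   0.06  0.05]
15.89 cmd 73.0 under 72.53 F [ 0.4 -0.9 -0.6] M [-0.01  0.06  0.02]
16.24 cmd 72.4 under 72.39 F [ 1.1 -0.1 -0.2] M [-0.08  0.03  0.05]
16.59 cmd 71.8 under 71.86 F [ 0.4  0.5 -0.2] M [-0.07  0.03 -0.02]
16.94 cmd 71.2 under 71.47 F [ 0.  -0.8  1.8] M [-0.13  0.17 -0.  ]
17.29 cmd 70.6 under 70.95 F [-0.2 -0.7  4.7] M [-0.09  0.3   0.02]
17.64 cmd 70.0 under 70.54 F [-2.3 -0.5  6.9] M [-0.23  0.44 -0.01]
17.99 cmd 69.4 under 70.26 F [-2.2 -0.5  8.6] M [-0.32  0.56  0.02]
18.34 cmd 68.8 under 70.02 F [-3.4 -0.3  8.8] M [-0.33  0.76  0.01]
18.69 cmd 68.2 under 69.73 F [-3.4 -1.5  9.6] M [-0.43  0.82 -0.01]
19.04 cmd 67.6 under 69.43 F [-4.6 -1.1 12.2] M [-0.48  0.93  0.04]
```

View pics/s2.png

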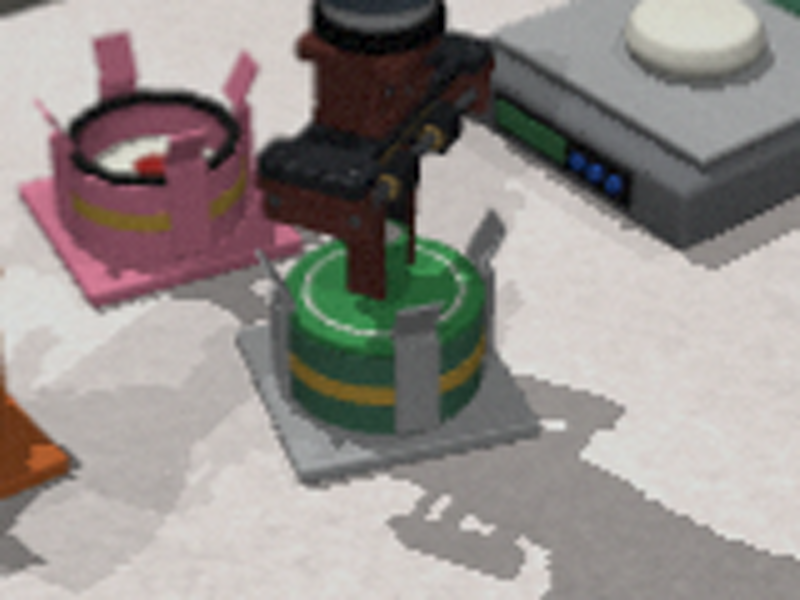

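The lid is down on the seal under the clips: load starts at 72 mm and rises at roughly the 5 N/mm given. I relieve the push, let go, withdraw and check.

```bash
python3 - <<'E'
from m import *
T=np.array([.4765,.228])
move_l([*T,.0937],.01); hold(.2); s=state(); print(s["time"],s["ee_pos"],s["ft_force"])
gripper_open(); hold(.2); s=state(); print(s["time"],s["finger_gap"],s["ft_force"])
move_l([*T,.20],.1); print(state()["ft_force"])
w=get_image("wrist")
move_to([.50,-.02,.25],down(26))
a=get_image("top");b=get_image("side"); s=state();print(s["time"])
for n,im,bx in(("top",a,(180,262,122,202)),("side",b,(210,285,130,195)),("wrist",w,(0,512,0,384))):
    p,h=box(im,*bx); z=p[...,2]; g=(h[...,0]>45)&(h[...,0]<85)&(h[...,1]>120)&(np.hypot(p[...,0]-T[0],p[...,1]-T[1])<.056)&(np.hypot(p[...,0]-T[0],p[...,1]-T[1])>.022)&(z>.065)&(z<.1)
    q=p[g]; A=np.c_[q[:,:2]-T,np.ones(len(q))]; c=np.linalg.lstsq(A,q[:,2],rcond=None)[0]
    k=(z>.108)&(z<.13)&(np.hypot(p[...,0]-T[0],p[...,1]-T[1])<.03)
    print(n,len(q),"tilt deg",np.rad2deg(c[:2]),"z top",c[2],"knob",k.sum(),np.nanmedian(p[k],0))
cv2.imwrite("pics/f.png",np.hstack([cv2.resize(w["frame"],(400,300)),cv2.resize(b["frame"][120:210,190:310],(400,300),interpolation=2)]))
E
```

```text
19.9 [0.47654082 0.22799898 0.09348991] [0.66631769 0.35296317 0.91783652]
21.1083 0.08749396396864033 [-0.68858682 -0.35397235  0.89983165]
[ 0.5721429   0.26951162 -0.65509384]
23.475
top 1009 tilt deg [0.04781853 0.11159033] z top 0.07850635508306937 knob 136 [0.47540865 0.2290445  0.11809574]
side 278 tilt deg [1.13037296 0.2539191 ] z top 0.08003721227213485 knob 80 [0.47505615 0.22231673 0.11861453]
wrist 7348 tilt deg [ 0.025158   -0.17931703] z top 0.07843919845858281 knob 1042 [0.47598361 0.22797498 0.11803013]
```

View pics/f.png

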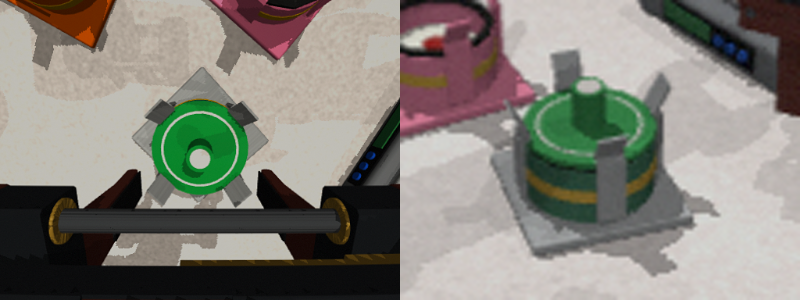

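The lid is level (under 0.2° by the top and wrist cameras). Its top face is at 78.5 mm (78 expected) and its knob top at 118 mm, with all four clips outside the lid's edge and the robot clear.

```bash
python3 -c "
from bench import *
job_done()"
```

```text
the job is handed in; nothing more can be done
```

The green lid is on the green tin, snapped under the clips and sitting level on the seal. I handed the job in at about 23.5 s, with the gripper open and the arm clear.

- **Pressing:** I held the lid by its knob with the jaws between the clips and pressed it down slowly. The push peaked at about 12 N just before the snap; the brief gives 6–10 N, but my force readings were noisy by 1–2 N. I pressed to about 12 N on the seal to confirm contact, then eased off to about 1 N and let go.
- **Final checks:** The top and wrist cameras put the lid's top face at 78.5 mm (78 expected) and the knob top at 118 mm (118 expected). Both measured less than 0.2° of tilt.
- **What disagreed:** The side camera, with fewer and more slanted points, read 1.1° of tilt and 80 mm. I put that down to its oblique view. It also read the knob about 6 mm off the other two cameras.
- **Red lid:** I never went near it and did not re-measure it at the end.

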